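# Feed the clay crusher and start it with its key

## Robot

A 7-joint arm with a two-finger parallel gripper is mounted at the origin on the work surface. World frame = base frame: x ahead of the robot, y to its left, z up, the work surface at z = 0. Lengths are in m, angles in rad, forces in N, time in s.
With the tool pointing down it reaches from about 0.4 to 0.85 m from the base axis. Payload 10.4 kg.
Tool frame: the origin (TCP) lies midway between the tips of the shut fingers; the grasp point (between the pads) lies 19 mm behind it; z points along the fingers, y is the line along which they close (so a half turn about z gives the same grasp; the last joint's range is limited). The gripper opens to 85 mm and grips with 20 to 120 N. Pads are 22 mm wide; open, the fingers measure 114 mm over their backs; the gripper's body (76 mm by 85 mm) begins 54 mm behind the grasp point. The pads swing forward as they close: fully open they stand 13 mm farther back than shut.
Start: joints at [1.172, 0.332, -0.065, 1.46, 0.022, 1.35, -0.088], TCP at [0.229, -0.581, 0.231] pointing down, gripper open.
Joint ranges: [-2.6, 2.6], [-0.5, 2.12], [-1.47, 1.34], [0.16, 2.42], [-1.27, 4.41], [0.06, 2.06], [-2.6, 2.6]. Speed limits (rad/s): [2.22, 2.22, 2.79, 2.79, 3.14, 3.14, 3.14].

## Interface

Orientations are given as a unit quaternion [x, y, z, w].
In Python, from workcell import get_obs, camera, camera_params, hand_in gives the robot as it stands.
- The arm moves only by the tool carry_out, never from a script. Its argument "commands" is a list that holds one entry, the list of rows, each a list of 6 numbers: the shift along the tool's x, y, z in units of 40 mm (1.0 is 40 mm), then the turn, a rotation vector about the tool's x, y, z in units of 6 degrees (1.0 is 6 degrees). In form: [[[x, y, z, ax, ay, az], ...]]. A call has 1 to 20 rows; each row shifts and turns the commanded pose from where the row before left it, along the tool's axes as they then stand; what a row does not reach is not made up. A row lasts 1/12 s, in which the tool goes at most 41.7 mm and 7.16 degrees, less where a joint would pass 70% of its speed; a pose out of reach is approached as far as the arm can. A call is refused whole if a number of a shift passes 1 or a number of a turn 1, either way. A call with a gripper value outside its range is refused whole. "hand" is the closure, from -1 (fully open) to 1 (shut), set as the call begins (left out, the last holds). The fingers move at their own pace and stop on an object; "force" is the grip in N (left out, the last holds). Time passes only in rows, so rows that do not move let the fingers close. It gives the time, the measured TCP pose, the force, the opening and the grip force at its end, in the units of the state.
- get_obs(): the state, without advancing time (a new reading comes with each control period).
- camera(name): name is "side" or "top"; returns the picture (480x640x3 uint8, red, green, blue); there is no depth.
- camera_params(name): a dict with "mtx" (3x3 intrinsics, pixels), "R" (3x3) and "t" (3): a world point X has camera coordinates R X + t. Camera axes: x right, y down, z forward; pixel columns grow to the right and rows downward; lengths in m; the calibration is good to about 2 mm. A picture is of the moment at which its call begins. camera_params takes no time and is no camera call.
- hand_in(): hands the job in; it is judged then, once.
The state is a dict: "clock": time; "joint_pos": joint angles; "joint_velocities": joint speeds; "tau": joint torques, N m; "position": TCP position; "ee_rot": TCP orientation; "ft_force": force on the tool from outside, world axes, zero at the start; "torque": the same for the moment, N m; "grip_width": opening from 0.0 (shut) to 1.0 (fully open); "grasp_force": force on a finger pad.
Only numpy, scipy, OpenCV 4.12 (cv2) and the standard library are available. Lean on these libraries where they do the work, as an engineer would, in place of code of your own. Each camera call takes 0.05 s, during which the arm holds its last target. There are 200 camera calls.

## Task

Push the dry clay cake along the feed tray and through the orange sprung flap until it has dropped right into the crusher and the flap has swung shut. Then take the red key from the wooden key block, push it fully home in the key switch of the grey control station, turn it clockwise to its stop to start the crusher, turn it back home, withdraw it and stand it upright in the empty slot of the key block. Leave the other keys, the red emergency-stop button and everything else on the bench alone.

Things in the scene. Friction and masses are not known exactly. Their poses are not given: they have to be found in the camera images.
- crusher: Green bench crusher for bone-dry clay, fixed, placed and turned differently each time. Origin on the table under the middle of its 280 x 300 mm housing, 320 mm tall (clear cover on top). Its own +y is the feed direction; the housing begins at y = -140 mm, a low hood (roof top 267 mm above the table) reaches out to the mouth at y = -200, the feed tray to y = -400.
- tray_end (a point): Middle of the open outer end of the crusher's steel feed tray, on the tray floor, 185 mm above the table; crusher's axes. The flat tray runs 205 mm along +y from here, 112 mm wide between two guides that stand 32 mm above its floor. Below it are two thin legs.
- mouth (a point): Middle of the mouth, at tray-floor level, 200 mm beyond tray_end; crusher's axes. The mouth is 116 mm wide and 76 mm high. From 5 mm past this point the floor falls as a 50-degree slide, 150 mm down to the crushing rolls: once the cake's middle is about 10 to 20 mm past the mouth it tips over the edge by itself and slides in.
- flap (a joint): Orange flap that closes the mouth, 106 x 66 x 4 mm, hinged along its upper edge 72 mm above the tray floor. 0 = shut; grows to 1.45 rad as it swings inwards (it cannot swing outwards). Its spring asks about 0.5 N at the lower edge at the start, 1.5 N wide open.
- cake_center (a point): Centre of the dry clay cake: a buff block 85 mm (its x) x 140 mm (its y, along the tray) x 40 mm high, 0.6 to 0.8 kg, friction about 0.6, lying flat and loose on the feed tray, its own +y end 20 to 50 mm short of the flap.
- station: Grey control station, fixed, placed and turned differently each time. Origin on the table under its middle; 220 mm (its x) x 120 mm (y), top 102 mm above the table. The brass lock plate, 56 mm square and 8 mm proud of the top, is centred at x = -60 mm, the emergency stop at x = +70, lamps between.
- lock (a point): Centre of the keyhole on the top face of the brass plate, 110 mm above the table; station's axes. Hole 13 mm wide, with a slot 8 mm wide out to 17 mm from the centre towards +x for the key's bit. The key goes 48 mm straight down, bit towards +x, until its collar sits on the plate (bow centre 28 mm above this point). Turned, the bit hooks under the plate: the key comes out only at home.
- switch (a joint): Key switch: 0 = home (bit at the white dot on the plate), 1.2 rad = at its stop (crusher started, green dot), turned clockwise seen from above. A spring returns it towards home (0.025 N m at home, 0.085 at the stop). It has 0.1 to 0.2 rad of play on the key, so the key must turn that much more than the switch.
- estop (a joint): Red mushroom emergency-stop button, 40 mm across, on top of the station 130 mm from the lock. 0 = out, 0.006 m = pressed. Leave it.
- key_red_bow (a point): Centre of the red plastic bow (handle) of the crusher's key: 46 mm (its x) x 12 mm (its y, the grip) x 40 mm high; a white mark on top at its +x end, the bit's side. Key 96 mm long, 80 g. It stands upright and loose in one of the three slots of the key block, which one varies, bit towards the block's +x within about 0.1 rad, its collar resting on the block.
- key_red_tip (a point): Lower tip of the red key, 76 mm under the bow's centre. Going up from it: tapered 6 mm, round shank 10 mm across up to 48 mm; flat bit 5 mm thick from 18 to 36 mm up, reaching 14 mm from the axis towards the key's +x; collar 26 mm across from 48 to 56 mm; then the bow.
- slot0 (a point): Middle of the slot nearest the robot in the dark wooden key block, at its top face, 62 mm above the table; block's axes: x along its length, away from the robot. The block is fixed, 190 x 50 x 62 mm, placed and turned (0.3 rad) differently each time. Slots are 36 mm (x) x 16 mm (y), 52 mm deep; a key standing in one has its bow centre 28 mm above this point.
- slot1 (a point): The same for the middle slot, 60 mm farther along the block's +x.
- slot2 (a point): The same for the third slot, farthest from the robot, 60 mm farther again.
- key_blue_bow (a point): Same point of the blue key, same shape, in another slot. Leave it.
- key_green_bow (a point): Same point of the green key, same shape, in another slot. Leave it.
- tea_bowl_rim (a point): Bystander: centre of the rim of a freshly thrown buff bowl, 110 mm across, 70 mm high, on a round plywood bat beyond the station.
- glaze_jar_mid (a point): Bystander: middle of a blue glaze jar with a white cap, 76 mm across, 110 mm high.
- sieve_cup_rim (a point): Bystander: centre of the rim of a brown cup, 80 mm across, 85 mm high.
- brush_grip (a point): Bystander: handle of a brush 180 mm long lying on the table between the robot and the control station.
- spare_tile_mid (a point): Bystander: centre of a terracotta test tile, 90 x 90 x 12 mm, lying on the table.
Things that resemble listed ones, but are neither listed nor needed, are in the scene too. There is more than one size of the part that bears key_red_bow; the job needs the largest.

How it is judged:
By the outcome, as a careful person would: the job done as asked, in the order asked, and still so for the second after the job is handed in, with the robot touching nothing.
It also fails if it takes over 69 s, if anything falls off the work surface, if the arm or the gripper's body presses on something with over 40 N, if the wrist force passes 120 N, or if a joint passes its speed limit or range.

## Working session

There is one attempt and no reset: what is moved stays moved. The work goes in short steps, Python scripts to look and compute and a tool call to move; the robot and the scene stay as the last step left them, time stands still between calls to the robot, and variables do not carry over. Pictures are saved under pics/ and viewed, at most 10 in all, crops included, and the job is handed in when it is done.

Besides the shell and the picture viewer there is one more tool, called after "Request:" by a JSON object that holds its "name" and its "arguments". carry_out: Moves the arm, as the interface text tells. Its arguments: {"type":"object","properties":{"commands":{"type":"array"},"hand":{"type":"number"},"force":{"type":"number"}},"required":["commands"]}

```bash
mkdir -p pics; ls; python3 - <<'E'
from workcell import *
import cv2
o=get_obs();print(o)
for n in("top","side"):
    cv2.imwrite(f"pics/{n}0.png",camera(n)[:,:,::-1]);p=camera_params(n);print(n,p)
E
```

```text
pics
{'clock': 0.0, 'joint_pos': array([ 1.17240376,  0.33291412, -0.06469859,  1.46095256,  0.0216164 ,
        1.3498941 , -0.08849724]), 'joint_velocities': array([ 0.00166786,  0.000234  ,  0.00073126, -0.00037581,  0.0004713 ,
        0.00118095, -0.00153197]), 'tau': array([-7.45618854e-04, -6.25442004e+01,  4.85270773e-02, -3.91608739e+01,
        1.60478085e-02,  9.83662700e-03,  2.17802506e-05]), 'position': array([ 0.22923071, -0.58103685,  0.23048419]), 'ee_rot': array([ 9.82396649e-01,  1.86805468e-01, -1.78548951e-04, -7.14022376e-04]), 'ft_force': array([-0.7924007 , -0.59697215,  0.32084824]), 'torque': array([-0.01420819, -0.08353837,  0.03435606]), 'grasp_force': 0.0, 'grip_width': 0.9996342364415136}
top {'mtx': array([[470.33387878,   0.        , 314.32959058],
       [  0.        , 470.33387878, 239.04288331],
       [  0.        ,   0.        ,   1.        ]]), 'R': array([[-1.49421666e-02, -9.99888329e-01,  2.45386303e-04],
       [-9.90225533e-01,  1.47637305e-02, -1.38691840e-01],
       [ 1.38672729e-01, -2.31534436e-03, -9.90335556e-01]]), 't': array([-0.00245102,  0.57358761,  1.50380682])}
side {'mtx': array([[603.80101595,   0.        , 322.57524498],
       [  0.        , 603.80101595, 244.637057  ],
       [  0.        ,   0.        ,   1.        ]]), 'R': array([[ 0.90921097, -0.41607059, -0.01485512],
       [-0.24608627, -0.50829055, -0.82527708],
       [ 0.3358228 ,  0.75400662, -0.5645326 ]]), 't': array([-0.49756807,  0.25713552,  1.48834264])}
```

View pics/top0.png

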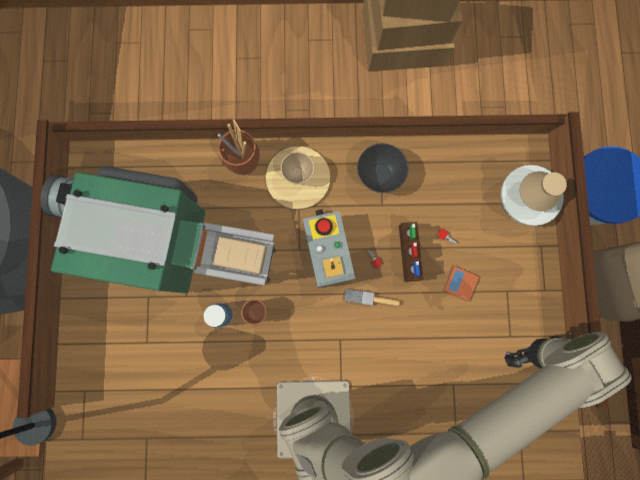

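View pics/side0.png

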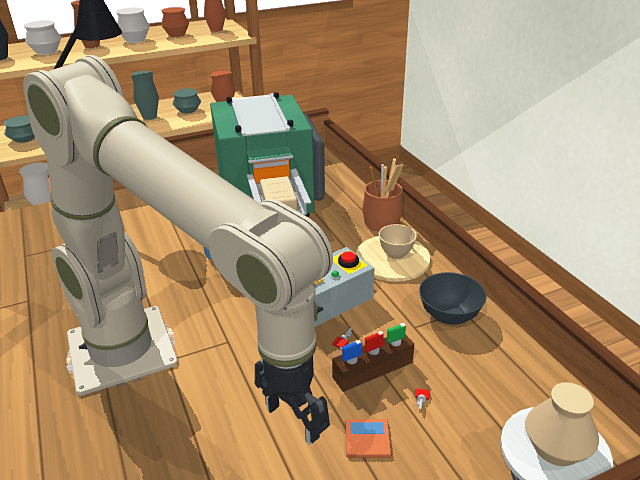

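The top view shows the crusher on the left (tray end near px (270,257)), the station with its E-stop at (325,226) and brass plate at (333,267), and the key block at (411,250) with red in the middle slot. The small red keys at (375,260) and (445,236) are decoys. In the side view the arm partly hides the station.

```bash
cat > h.py <<'E'
import numpy as np,cv2
from workcell import *
def ray(n,uv):
    p=camera_params(n);R,t=p["R"],p["t"]
    d=R.T@np.linalg.inv(p["mtx"])@np.array([uv[0],uv[1],1.]);return -R.T@t,d
def onz(n,uv,z):
    c,d=ray(n,uv);return c+d*(z-c[2])/d[2]
def proj(n,X):
    p=camera_params(n);q=p["mtx"]@(p["R"]@np.array(X)+p["t"]);return q[:2]/q[2]
def tri(a,b):
    (c1,d1),(c2,d2)=ray("top",a),ray("side",b)
    s=np.linalg.lstsq(np.c_[d1,-d2],c2-c1,rcond=None)[0]
    P,Q=c1+s[0]*d1,c2+s[1]*d2;return (P+Q)/2,np.linalg.norm(P-Q)
def blobs(im,lo,hi,roi,amin=8):
    x0,y0,x1,y1=roi;h=cv2.cvtColor(im[y0:y1,x0:x1],cv2.COLOR_RGB2HSV)
    m=cv2.inRange(h,np.array(lo),np.array(hi));n,l,s,c=cv2.connectedComponentsWithStats(m)
    out=[]
    for i in range(1,n):
        if s[i,4]>=amin:
            ys,xs=np.where(l==i);r=cv2.minAreaRect(np.c_[xs+x0,ys+y0].astype(np.float32))
            out.append((c[i]+[x0,y0],s[i,4],r))
    return out
E
python3 - <<'E'
from h import *
t=cv2.imread("pics/top0.png")
a=cv2.resize(t[195:305,185:345],None,fx=5,fy=5,interpolation=cv2.INTER_CUBIC);cv2.imwrite("pics/c1.png",a)
a=cv2.resize(t[205:295,300:440],None,fx=5.6,fy=5.6,interpolation=cv2.INTER_CUBIC);cv2.imwrite("pics/c2.png",a)
T=t[:,:,::-1]
for nm,lo,hi,roi in [("plate",(15,120,120),(35,255,255),(315,250,350,285)),("estop",(0,150,100),(6,255,255),(310,210,345,245)),("red",(0,150,80),(8,255,255),(400,215,426,285)),("green",(40,120,50),(80,255,255),(400,215,426,285)),("blue",(100,120,80),(130,255,255),(400,215,426,285)),("cake",(10,40,170),(25,140,255),(200,225,275,285))]:
    for b in blobs(T,lo,hi,roi): print(nm,b[0].round(1),b[1],[np.round(q,1) for q in b[2]])
E
```

```text
plate [332.6 266.9] 270 [array([332.7, 266.6]), array([17.4, 17.6]), np.float64(77.5)]
estop [323.5 225.7] 129 [array([323.5, 226. ]), array([12., 11.]), np.float64(90.0)]
red [413.9 251. ] 74 [array([414. , 250.2]), array([15.1,  6.2]), np.float64(80.5)]
green [412.2 232.9] 60 [array([412.5, 232. ]), array([12.,  5.]), np.float64(90.0)]
blue [416.1 269.5] 67 [array([416.2, 268.5]), array([13.4,  5.5]), np.float64(84.3)]
cake [238.6 254.9] 1312 [array([238.5, 254.8]), array([46.9, 28. ]), np.float64(11.3)]
```

View pics/c1.png

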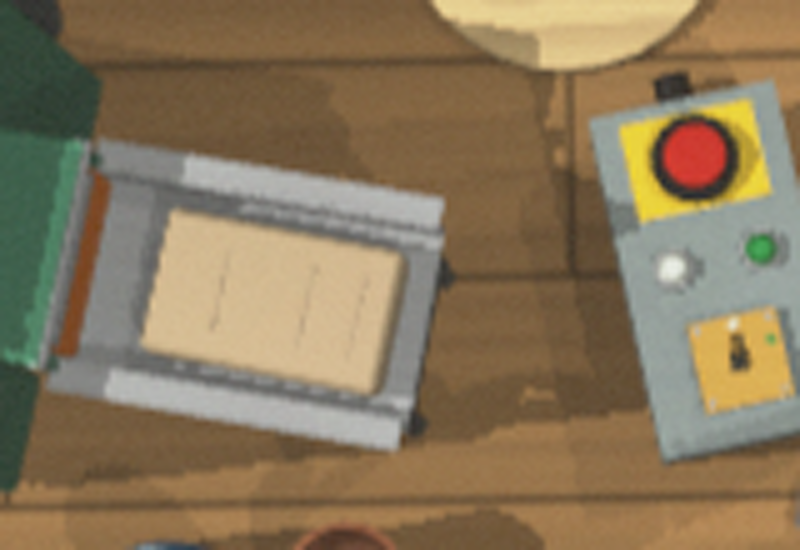

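View pics/c2.png

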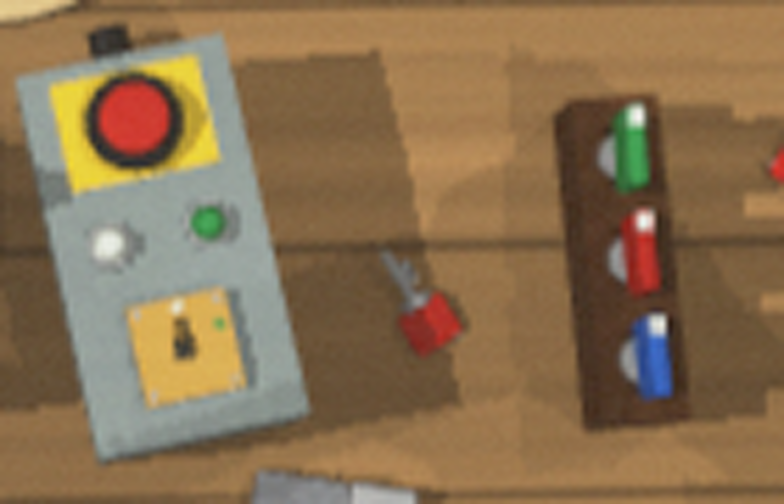

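The crops show the tray's outer end with guide corners near px (274,235) and (264,285). The cake centre is at (238.5,254.8), yawed about 11°. The keyhole is at about (333,265) and red stands in slot1. Next I'll compute the positions.

```bash
python3 - <<'E'
from h import *
c1=lambda X,Y:(185+(X+.5)/5-.5,195+(Y+.5)/5-.5)
c2=lambda X,Y:(300+(X+.5)/5.6-.5,205+(Y+.5)/5.6-.5)
g=lambda p,z:onz("top",p,z).round(4)
for nm,p,z in [("guideRout end",c1(446,198),.217),("guideLout end",c1(398,451),.217),("guideR far",c1(105,140),.217),("guideL far",c1(50,387),.217),
 ("cake",(238.5,254.8),.225),("c1",c1(170,208),.225),("c2",c1(404,254),.225),("c3",c1(376,394),.225),("c4",c1(142,350),.225),
 ("estop",(323.5,225.9),.13),("plate",(332.7,266.6),.11),("hole",c2(183,346),.11),("whitedot",c2(178,307),.11),
 ("wG",c2(637,113),.11),("wR",c2(646,217),.11),("wB",c2(658,323),.11),
 ("bl0",c2(587,428),.062),("bl1",c2(690,414),.062),("bl2",c2(556,112),.062),("bl3",c2(655,98),.062)]: print(nm,np.round(p,1),g(p,z))
E
```

```text
guideRout end [273.8 234.2] [0.5647 0.107  0.217 ]
guideLout end [264.2 284.8] [0.4186 0.1349 0.217 ]
guideR far [205.6 222.6] [0.6018 0.3057 0.217 ]
guideL far [194.6 272. ] [0.4582 0.3349 0.217 ]
cake [238.5 254.8] [0.5051 0.2078 0.225 ]
c1 [218.6 236.2] [0.56   0.2657 0.225 ]
c2 [265.4 245.4] [0.5312 0.1306 0.225 ]
c3 [259.8 273.4] [0.4508 0.1466 0.225 ]
c4 [213.  264.6] [0.478  0.2806 0.225 ]
estop [323.5 225.9] [ 0.6016 -0.0399  0.13  ]
plate [332.7 266.6] [ 0.4764 -0.0666  0.11  ]
hole [332.3 266.4] [ 0.4771 -0.0653  0.11  ]
whitedot [331.4 259.4] [ 0.4989 -0.0629  0.11  ]
wG [413.3 224.8] [ 0.6044 -0.3229  0.11  ]
wR [414.9 243.3] [ 0.5454 -0.3254  0.11  ]
wB [417.1 262.3] [ 0.486  -0.3294  0.11  ]
bl0 [404.4 281. ] [ 0.4307 -0.2967  0.062 ]
bl1 [422.8 278.5] [ 0.4378 -0.3559  0.062 ]
bl2 [398.9 224.6] [ 0.6137 -0.2863  0.062 ]
bl3 [416.6 222.1] [ 0.6211 -0.3441  0.062 ]
```

Request:
{"name": "carry_out", "arguments": {"commands": [[[0, 0, 0, 0, 0, -0.957], [0, 0, 0, 0, 0, -0.957], [0, 0, 0, 0, 0, -0.957], [0, 0, 0, 0, 0, -0.957], [0, 0, 0, 0, 0, -0.957], [0, 0, 0, 0, 0, -0.957], [0, 0, 0, 0, 0, -0.957], [0, 0, 0, 0, 0, -0.957], [0, 0, 0, 0, 0, -0.957], [0, 0, 0, 0, 0, -0.957]]], "hand": 0}}

```text
clock: 0.93
position: [0.2293, -0.5812, 0.2308]
ee_rot: [0.77, 0.638, 0.0, -0.0]
ft_force: [0.5, -0.4, 0.2]
grip_width: 0.503
grasp_force: 0.0
```

Request:
{"name": "carry_out", "arguments": {"commands": [[[0.8, 0.31, 0, 0, 0, 0], [0.85, 0.31, 0, 0, 0, 0], [0.85, 0.31, 0, 0, 0, 0], [0.85, 0.31, 0, 0, 0, 0], [0.85, 0.31, 0, 0, 0, 0], [0.85, 0.31, 0, 0, 0, 0], [0.85, 0.31, 0, 0, 0, 0], [0.85, 0.31, 0, 0, 0, 0], [0.85, 0.31, 0, 0, 0, 0], [0.85, 0.31, 0, 0, 0, 0], [0.85, 0, 0, 0, 0, 0], [0.85, 0, 0, 0, 0, 0], [0.85, 0, 0, 0, 0, 0], [0.85, 0, 0, 0, 0, 0], [0.85, 0, 0, 0, 0, 0], [0.85, 0, 0, 0, 0, 0], [0.85, 0, 0, 0, 0, 0], [0.85, 0, 0, 0, 0, 0], [0.85, 0, 0, 0, 0, 0], [0.8, 0, 0, 0, 0, 0]]]}}

```text
clock: 2.6
position: [0.4805, 0.0602, 0.2313]
ee_rot: [0.772, 0.636, -0.0, 0.0]
ft_force: [0.9, -0.3, -0.3]
grip_width: 0.5
grasp_force: 0.0
```

Request:
{"name": "carry_out", "arguments": {"commands": [[[0, 0, 0.42, 0, 0, 0], [0, 0, 0.42, 0, 0, 0], [0.5, 0, 0, 0, 0, 0], [0.5, 0, 0, 0, 0, 0], [0.4, 0, 0, 0, 0, 0], [0.25, 0, 0, 0, 0, 0], [0.25, 0, 0, 0, 0, 0], [0.25, 0, 0, 0, 0, 0], [0.25, 0, 0, 0, 0, 0], [0.25, 0, 0, 0, 0, 0], [0.25, 0, 0, 0, 0, 0], [0.25, 0, 0, 0, 0, 0], [0.25, 0, 0, 0, 0, 0], [0.25, 0, 0, 0, 0, 0], [0.25, 0, 0, 0, 0, 0], [0.25, 0, 0, 0, 0, 0]]]}}

```text
clock: 3.93
position: [0.5129, 0.2186, 0.1974]
ee_rot: [0.773, 0.635, -0.002, 0.001]
ft_force: [-1.8, -10.3, 6.5]
grip_width: 0.5
grasp_force: 5.5
```

```bash
python3 - <<'E'
from h import *
t=camera("top")[:,:,::-1];s=camera("side")[:,:,::-1]
print(proj("side",[.51,.22,.2]))
a=cv2.resize(t[195:305,185:285],(500,550));b=cv2.resize(s[70:230,200:360],(550,550))
cv2.imwrite("pics/p1.png",cv2.resize(np.hstack([a,b]),(800,420)))
E
```

```text
[277.31379659 193.42753126]
```

View pics/p1.png

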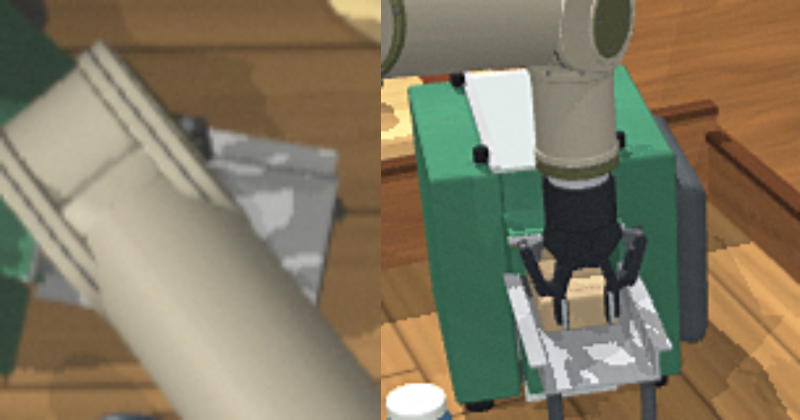

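The cake lies straight in front of the two fingers and is pushing partly into the mouth. I'll keep pushing.

Request:
{"name": "carry_out", "arguments": {"commands": [[[0.2, 0, 0, 0, 0, 0], [0.2, 0, 0, 0, 0, 0], [0.2, 0, 0, 0, 0, 0], [0.2, 0, 0, 0, 0, 0], [0.2, 0, 0, 0, 0, 0], [0.1, 0, 0, 0, 0, 0], [0, 0, 0, 0, 0, 0], [0, 0, 0, 0, 0, 0]]]}}

```text
clock: 4.7
position: [0.5207, 0.2646, 0.1975]
ee_rot: [0.772, 0.636, 0.0, -0.0]
ft_force: [0.2, -0.2, -0.1]
grip_width: 0.499
grasp_force: 0.0
```

Request:
{"name": "carry_out", "arguments": {"commands": [[[-0.7, 0, 0, 0, 0, 0], [-0.9, 0, 0, 0, 0, 0], [-0.9, 0, 0, 0, 0, 0], [-0.9, 0, 0, 0, 0, 0], [-0.9, 0, 0, 0, 0, 0], [-0.9, 0, 0, 0, 0, 0], [0, 0, -0.9, 0, 0, 0]]], "hand": -1}}

```text
clock: 5.28
position: [0.4763, 0.0519, 0.2274]
ee_rot: [0.775, 0.632, -0.006, -0.003]
ft_force: [0.5, -1.7, -0.3]
grip_width: 0.999
grasp_force: 0.0
```

```bash
python3 - <<'E'
from h import *
t=camera("top")[:,:,::-1];s=camera("side")[:,:,::-1]
cv2.imwrite("pics/top2.png",t);cv2.imwrite("pics/side2.png",s)
a=cv2.resize(t[195:305,185:285],(380,420));b=cv2.resize(s[90:230,200:340],(420,420))
cv2.imwrite("pics/p2.png",np.hstack([a,b]))
E
```

```text
(no output)
```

View pics/p2.png

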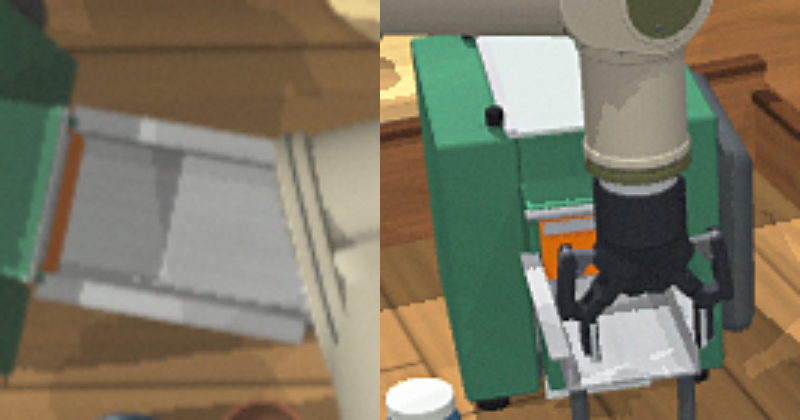

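The tray is empty and the orange flap is shut, so the cake is in. Next I'll refine the key and lock positions with two views.

```bash
python3 - <<'E'
from h import *
T=cv2.imread("pics/top0.png")[:,:,::-1];S=cv2.imread("pics/side0.png")[:,:,::-1];S2=cv2.imread("pics/side2.png")[:,:,::-1]
def sub(im,p,lo,hi,r=9,up=8):
    # subpixel via upscaled mask
    x0,y0=int(p[0])-r,int(p[1])-r;c=cv2.resize(im[y0:y0+2*r,x0:x0+2*r],None,fx=up,fy=up,interpolation=cv2.INTER_CUBIC)
    m=cv2.inRange(cv2.cvtColor(c,cv2.COLOR_RGB2HSV),np.array(lo),np.array(hi))
    n,l,s,ce=cv2.connectedComponentsWithStats(m)
    if n<2:return None,0
    i=1+np.argmax(s[1:,4]);return (ce[i]+.5)/up-.5+[x0,y0],s[i,4]/up**2
W=((0,0,170),(180,70,255))
Q={}
for k,X in dict(G=(.6044,-.3229,.11),R=(.5454,-.3254,.11),B=(.486,-.3294,.11)).items():
    a,na=sub(T,proj("top",X),*W,r=6);b,nb=sub(S,proj("side",X),*W,r=8)
    print(k,proj("top",X).round(1),a,na,proj("side",X).round(1),b,nb)
    if a is not None and b is not None: print("   ",[np.round(q,4) for q in tri(a,b)])
X=(.4767,-.066,.11);a,na=sub(T,proj("top",X),(15,120,120),(35,255,255),r=14);b,nb=sub(S2,proj("side",X),(15,120,100),(35,255,255),r=22)
print(a,na,b,nb,[np.round(q,4) for q in tri(a,b)])
def crop(im,c,w,h,W_,H_): x,y=int(c[0]),int(c[1]);return cv2.resize(im[y-h:y+h,x-w:x+w],(W_,H_),interpolation=cv2.INTER_CUBIC)
cv2.imwrite("pics/p3.png",np.hstack([crop(S,(373,350),48,48,400,400),crop(S2,proj("side",X),32,32,400,400)])[:,:,::-1])
print(proj("side",X))
E
```

```text
G [413.3 224.8] [413.05234245 225.36100746] 9.421875 [403.  323.8] [402.35875262 324.22615304] 14.90625
    [array([ 0.6029, -0.3223,  0.1088]), np.float64(0.0003)]
R [415.  243.3] [414.73602126 243.94720425] 8.453125 [381.  332.1] [379.99663349 332.34089578] 13.34375
    [array([ 0.5434, -0.3247,  0.1094]), np.float64(0.0004)]
B [417.1 262.3] [416.87729779 262.65762868] 8.5 [358.5 341.1] [357.69719602 341.35495283] 14.90625
    [array([ 0.4846, -0.3288,  0.1092]), np.float64(0.0004)]
[332.62951371 266.85517703] 266.765625 [307.47144746 278.90680378] 328.0 [array([ 0.4761, -0.0666,  0.1048]), np.float64(0.0001)]
[307.5169838  277.09232476]
```

View pics/p3.png

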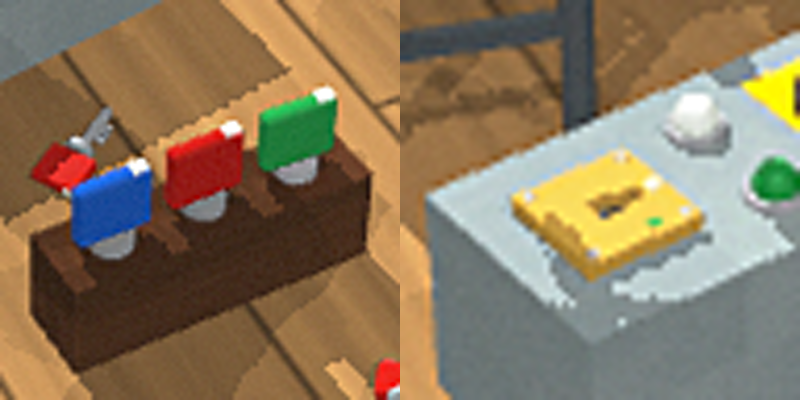

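Request:
{"name": "carry_out", "arguments": {"commands": [[[-0.5, 0, -0.4, 0, 0, 0], [-0.7, 0, 0, 0, 0, 0], [0, 0, 0, 0, 0, -0.966], [0, 0, 0, 0, 0, -0.966], [0, 0, 0, 0, 0, -0.966], [0, 0, 0, 0, 0, -0.966], [0, 0, 0, 0, 0, -0.966], [0, 0, 0, 0, 0, -0.966], [0, 0, 0, 0, 0, -0.966], [0, 0, 0, 0, 0, -0.966], [0, 0, 0, 0, 0, -0.966], [0, 0, 0, 0, 0, -0.966], [0, 0, 0, 0, 0, -0.966], [0, 0, 0, 0, 0, -0.966], [0, 0, 0, 0, 0, -0.966], [0, 0, 0, 0, 0, -0.966], [0, 0, 0, 0, 0, -0.966], [0, 0, 0, 0, 0, -0.966], [0, 0, 0, 0, 0, -0.966], [0, 0, 0, 0, 0, -0.966]]], "hand": -0.2}}

```text
clock: 7.05
position: [0.4716, 0.0134, 0.2494]
ee_rot: [-0.031, 1.0, 0.0, -0.0]
ft_force: [-0.1, -0.5, 0.1]
grip_width: 0.605
grasp_force: 0.0
```

```bash
cat >> h.py <<'E'
from scipy.spatial.transform import Rotation as Ro
def plan(target,yaw):
    "target TCP, tool yaw (tool straight down) -> shift units in present tool axes, turn units"
    o=get_obs();R=Ro.from_quat(o["ee_rot"]);Rt=Ro.from_euler("z",yaw)*Ro.from_euler("x",np.pi)
    print("pos",o["position"].round(4),"shift u",(R.inv().apply(np.array(target)-o["position"])/.04).round(3),"turn u",(np.degrees((R.inv()*Rt).as_rotvec())/6).round(3),"F",o["ft_force"].round(1))
E
python3 -c "
from h import *
plan([.524,-.3258,.15],.055+np.pi)"
```

```text
pos [0.4716 0.0134 0.2494] shift u [-0.778 -8.545  2.481] turn u [ 0.003 -0.     0.072] F [-0.1 -0.5  0.1]
```

Request:
{"name": "carry_out", "arguments": {"commands": [[[-0.078, -0.85, 0, 0, 0, 0.072], [-0.078, -0.85, 0, 0, 0, 0], [-0.078, -0.85, 0, 0, 0, 0], [-0.078, -0.85, 0, 0, 0, 0], [-0.078, -0.85, 0, 0, 0, 0], [-0.078, -0.85, 0, 0, 0, 0], [-0.078, -0.85, 0, 0, 0, 0], [-0.078, -0.85, 0, 0, 0, 0], [-0.078, -0.85, 0, 0, 0, 0], [-0.078, -0.85, 0, 0, 0, 0], [0, -0.04, 0.8, 0, 0, 0], [0, 0, 0.8, 0, 0, 0], [0, 0, 0.8, 0, 0, 0], [0, 0, 0, 0, 0, 0]]]}}

```text
clock: 8.22
position: [0.5169, -0.3248, 0.1469]
ee_rot: [-0.025, 1.0, 0.003, -0.004]
ft_force: [-0.6, -0.4, -1.2]
grip_width: 0.599
grasp_force: 0.0
```

```bash
python3 -c "
from h import *
plan([.524,-.3258,.076],.055+np.pi)"
```

```text
pos [ 0.5169 -0.3248  0.1469] shift u [-0.19  -0.044  1.77 ] turn u [ 0.06  -0.073 -0.05 ] F [-0.6 -0.4 -1.2]
```

Request:
{"name": "carry_out", "arguments": {"commands": [[[0, 0, 0, 0, 0, 0], [0, 0, 0, 0, 0, 0]]]}}

```text
clock: 8.38
position: [0.5211, -0.3265, 0.1557]
ee_rot: [-0.025, 1.0, -0.0, 0.001]
ft_force: [0.8, 0.5, 0.1]
grip_width: 0.603
grasp_force: 0.0
```

```bash
python3 -c "
from h import *
plan([.524,-.3258,.076],.055+np.pi)"
```

```text
pos [ 0.5211 -0.3265  0.1557] shift u [-0.07   0.017  1.992] turn u [-0.009  0.019 -0.047] F [0.8 0.5 0.1]
```

Request:
{"name": "carry_out", "arguments": {"commands": [[[-0.07, 0.017, 0.3, 0, 0, -0.047], [0, 0, 0.4, 0, 0, 0], [0, 0, 0.4, 0, 0, 0], [0, 0, 0.4, 0, 0, 0], [0, 0, 0.3, 0, 0, 0], [0, 0, 0.15, 0, 0, 0], [0, 0, 0, 0, 0, 0], [0, 0, 0, 0, 0, 0]]]}}

```text
clock: 9.05
position: [0.5235, -0.3257, 0.0765]
ee_rot: [-0.027, 1.0, -0.0, 0.0]
ft_force: [1.5, -0.5, 1.0]
grip_width: 0.599
grasp_force: 0.0
```

```bash
python3 -c "
from h import *
plan([.524,-.3258,.076],.055+np.pi)
s=camera('side');cv2.imwrite('pics/p4.png',cv2.resize(s[280:400,310:450],(700,600),interpolation=cv2.INTER_CUBIC)[:,:,::-1])"
```

```text
pos [ 0.5235 -0.3257  0.0765] shift u [-0.012 -0.002  0.012] turn u [-0.005  0.008 -0.002] F [ 1.5 -0.5  1. ]
```

View pics/p4.png

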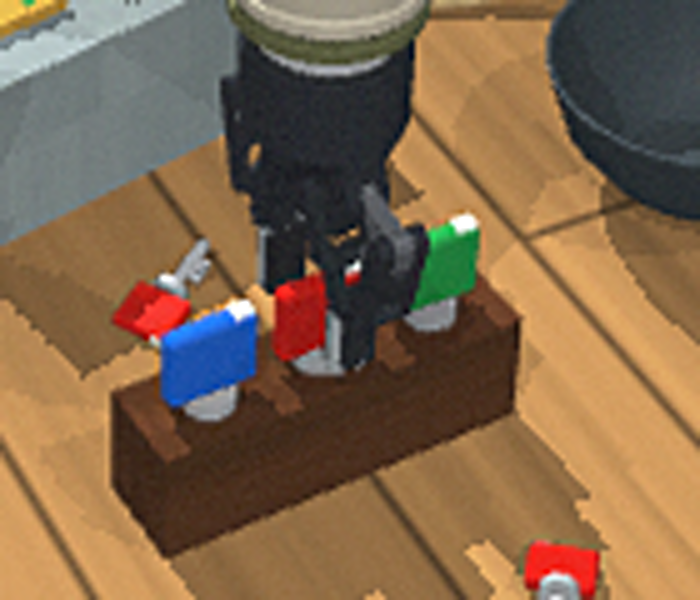

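The fingers straddle the red bow, clear of blue and green. I'll close them.

Request:
{"name": "carry_out", "arguments": {"commands": [[[0, 0, 0, 0, 0, 0], [0, 0, 0, 0, 0, 0], [0, 0, 0, 0, 0, 0], [0, 0, 0, 0, 0, 0], [0, 0, 0, 0, 0, 0]]], "hand": 1, "force": 60}}

```text
clock: 9.52
position: [0.5233, -0.3258, 0.0764]
ee_rot: [-0.027, 1.0, -0.0, 0.0]
ft_force: [-0.0, 0.5, 5.0]
grip_width: 0.132
grasp_force: 58.5
```

Request:
{"name": "carry_out", "arguments": {"commands": [[[0, 0, -0.2, 0, 0, 0], [0, 0, -0.4, 0, 0, 0], [0, 0, -0.7, 0, 0, 0], [0, 0, -0.7, 0, 0, 0], [0, 0, -0.8, 0, 0, 0], [0, 0, -0.5, 0, 0, 0], [0, 0, -0.3, 0, 0, 0], [0, 0, 0, 0, 0, 0], [0, 0, 0, 0, 0, 0]]]}}

```text
clock: 10.27
position: [0.5228, -0.3255, 0.2192]
ee_rot: [-0.027, 1.0, 0.0, -0.0]
ft_force: [-0.3, 0.6, -1.0]
grip_width: 0.131
grasp_force: 58.8
```

```bash
python3 -c "
from h import *
o=get_obs();print(o['position'],o['ee_rot'])
P=o['position']+[0,0,-.01]
s=camera('side');t=camera('top');cv2.imwrite('pics/side5.png',s[:,:,::-1]);cv2.imwrite('pics/top5.png',t[:,:,::-1])
u=proj('side',P).astype(int);print(u,proj('side',P+[0,0,-.06]))
a=cv2.resize(s[u[1]-50:u[1]+50,u[0]-50:u[0]+50],(600,600),interpolation=cv2.INTER_CUBIC)
cv2.imwrite('pics/p5.png',a[:,:,::-1])"
```

```text
[ 0.52279965 -0.32553555  0.21915131] [-2.73107547e-02  9.99626979e-01  9.52564400e-06 -1.59874107e-04]
[373 300] [372.80573811 321.95647796]
```

View pics/p5.png

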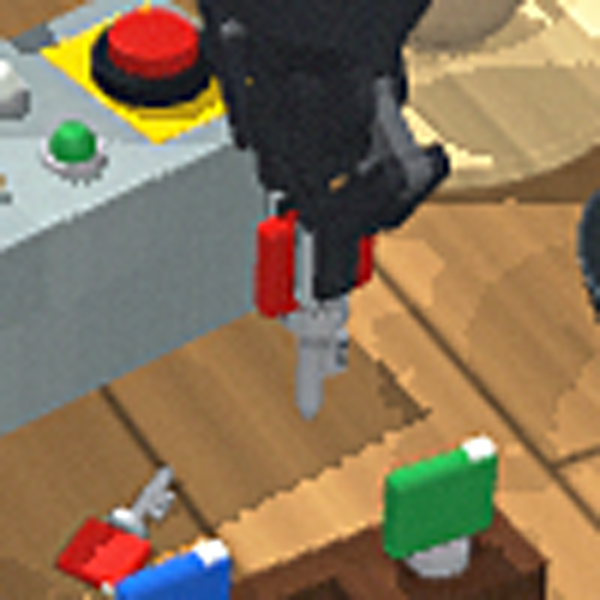

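The key is held upright, with its shank centred near px (374.0,314.5) and its tip near (374,319). Next I'll work out the key-axis offset in the tool frame and the lock position.

```bash
python3 - <<'E'
from h import *
s=cv2.imread('pics/side5.png')[:,:,::-1]
c=cv2.resize(s[300:322,360:390],None,fx=8,fy=8,interpolation=cv2.INTER_CUBIC)
hsv=cv2.cvtColor(c,cv2.COLOR_RGB2HSV);m=(hsv[:,:,1]<60)&(hsv[:,:,2]>100)
P=np.array([.5228,-.32554,.21915]);yaw=np.pi+.0546;tx=np.array([np.cos(yaw),np.sin(yaw),0])
for v in (304,306,308,310,312,314,316,317,318,319):
    x=np.where(m[int((v-300+.5)*8)])[0]
    if len(x)==0: print(v,'-');continue
    e=(x[[0,-1]]+.5)/8-.5+360
    # height of axis at this row, then offset d along tool x
    u=e.mean();c0,d0=ray("side",(u,v));A=np.c_[d0,-tx,-np.array([0,0,1])];k=np.linalg.solve(A,P-c0)
    print(v,e.round(2),"d mm",(k[1]*1e3).round(2),"z below TCP mm",(k[2]*1e3).round(1))
L,e=tri((332.65,266.75),(307.9,277.4));print("lock",L,e)
print(onz("side",(307.9,277.4),.11),onz("top",(332.65,266.75),.11))
E
```

```text
304 [370.06 379.81] d mm -3.52 z below TCP mm -19.9
306 [372.19 380.44] d mm -7.31 z below TCP mm -27.0
308 [372.19 380.19] d mm -7.23 z below TCP mm -32.7
310 [372.19 380.19] d mm -7.47 z below TCP mm -38.5
312 [371.81 377.81] d mm -4.12 z below TCP mm -42.8
314 [371.81 376.19] d mm -2.23 z below TCP mm -47.8
316 [371.81 376.31] d mm -2.62 z below TCP mm -53.7
317 [372.19 375.94] d mm -2.73 z below TCP mm -56.7
318 [372.56 375.31] d mm -2.52 z below TCP mm -59.5
319 [373.06 374.56] d mm -2.31 z below TCP mm -62.3
lock [ 0.47666588 -0.06670412  0.10937912] 0.0014314878718528793
[ 0.47706766 -0.0676026   0.11      ] [ 0.47593435 -0.06645259  0.11      ]
```

```bash
python3 -c "
from h import *
plan([.4745,-.0675,.195],.208+np.pi)"
```

```text
pos [ 0.5222 -0.3253  0.2177] shift u [0.837 6.5   0.58 ] turn u [ 0.016 -0.021 -1.465] F [ 0.4 -0.2 -0.6]
```

Request:
{"name": "carry_out", "arguments": {"commands": [[[0.084, 0.4, 0, 0, 0, 0], [0.084, 0.7, 0, 0, 0, 0], [0.084, 0.75, 0, 0, 0, 0], [0.084, 0.75, 0, 0, 0, 0], [0.084, 0.75, 0, 0, 0, 0], [0.084, 0.75, 0, 0, 0, 0], [0.084, 0.75, 0, 0, 0, 0], [0.084, 0.7, 0, 0, 0, 0], [0.084, 0.55, 0, 0, 0, 0], [0.084, 0.4, 0, 0, 0, 0], [0, 0, 0, 0, 0, -0.73], [0, 0, 0, 0, 0, -0.73], [0, 0, 0.3, 0, 0, 0], [0, 0, 0.28, 0, 0, 0], [0, 0, 0, 0, 0, 0], [0, 0, 0, 0, 0, 0], [0, 0, 0, 0, 0, 0]]]}}

```text
clock: 11.78
position: [0.4751, -0.0679, 0.1962]
ee_rot: [-0.103, 0.995, 0.0, -0.0]
ft_force: [0.6, -0.3, -0.3]
grip_width: 0.133
grasp_force: 58.8
```

```bash
python3 -c "
from h import *
plan([.4745,-.0675,.195],.208+np.pi)
o=get_obs();P=o['position']
s=camera('side');cv2.imwrite('pics/side6.png',s[:,:,::-1])
print(proj('side',[.4768,-.067,.11]),proj('side',P+[.0023,.0005,-.0624]))
c=s[215:295,268:348];cv2.imwrite('pics/p6.png',cv2.resize(c,(600,600),interpolation=cv2.INTER_CUBIC)[:,:,::-1])"
```

```text
pos [ 0.4751 -0.0679  0.1962] shift u [0.012 0.014 0.029] turn u [ 0.005 -0.006 -0.018] F [ 0.6 -0.3 -0.3]
[307.70923861 277.29770291] [307.72535525 269.84521174]
```

View pics/p6.png

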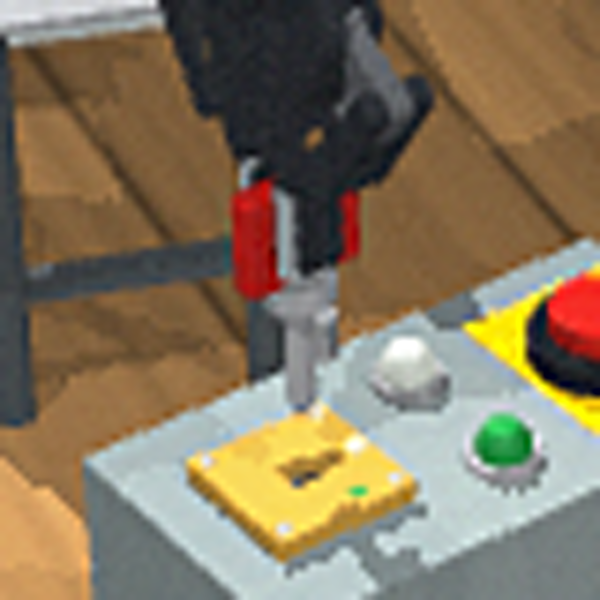

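The tip hangs at px (307.6,269.5), directly above the hole at (307.4,277.9), as predicted. I'll lower it carefully.

Request:
{"name": "carry_out", "arguments": {"commands": [[[0.006, 0.01, 0.15, 0, 0, 0], [0, 0, 0.2, 0, 0, 0], [0, 0, 0.15, 0, 0, 0], [0, 0, 0.1, 0, 0, 0], [0, 0, 0.1, 0, 0, 0], [0, 0, 0.1, 0, 0, 0], [0, 0, 0, 0, 0, 0], [0, 0, 0, 0, 0, 0]]]}}

```text
clock: 12.5
position: [0.4749, -0.0675, 0.1644]
ee_rot: [-0.104, 0.995, 0.0, -0.0]
ft_force: [0.1, 0.2, -1.0]
grip_width: 0.129
grasp_force: 58.8
```

Request:
{"name": "carry_out", "arguments": {"commands": [[[0, 0, 0.1, 0, 0, 0], [0, 0, 0.1, 0, 0, 0], [0, 0, 0.1, 0, 0, 0], [0, 0, 0.1, 0, 0, 0], [0, 0, 0.1, 0, 0, 0], [0, 0, 0, 0, 0, 0], [0, 0, 0, 0, 0, 0]]]}}

```text
clock: 13.08
position: [0.4748, -0.0677, 0.1442]
ee_rot: [-0.103, 0.995, -0.0, -0.0]
ft_force: [0.4, -0.9, -1.3]
grip_width: 0.131
grasp_force: 58.7
```

Request:
{"name": "carry_out", "arguments": {"commands": [[[0, 0, 0.12, 0, 0, 0], [0, 0, 0.12, 0, 0, 0], [0, 0, 0.12, 0, 0, 0], [0, 0, 0.08, 0, 0, 0], [0, 0, 0.05, 0, 0, 0], [0, 0, 0, 0, 0, 0], [0, 0, 0, 0, 0, 0]]]}}

```text
clock: 13.67
position: [0.4747, -0.0677, 0.1246]
ee_rot: [-0.103, 0.995, -0.0, -0.0]
ft_force: [0.6, -3.5, -2.7]
grip_width: 0.131
grasp_force: 58.4
```

Request:
{"name": "carry_out", "arguments": {"commands": [[[0, 0, 0.04, 0, 0, 0], [0, 0, 0.04, 0, 0, 0], [0, 0, 0, 0, 0, 0], [0, 0, 0, 0, 0, 0]]]}}

```text
clock: 14.0
position: [0.4751, -0.0678, 0.1242]
ee_rot: [-0.103, 0.995, -0.001, -0.0]
ft_force: [-15.5, -2.6, 31.6]
grip_width: 0.131
grasp_force: 64.0
```

Request:
{"name": "carry_out", "arguments": {"commands": [[[0, 0, -0.05, 0, 0, 0], [0, 0, 0, 0, 0, 0]]]}}

```text
clock: 14.17
position: [0.475, -0.0677, 0.1243]
ee_rot: [-0.103, 0.995, -0.0, 0.0]
ft_force: [-5.1, -2.9, 12.0]
grip_width: 0.132
grasp_force: 60.8
```

Request:
{"name": "carry_out", "arguments": {"commands": [[[0, 0.004, 0, 0, 0, 0.7], [0, 0.004, 0, 0, 0, 0.7], [0, 0.004, 0, 0, 0, 0.7], [0, 0.004, 0, 0, 0, 0.7], [0, 0.004, 0, 0, 0, 0.7], [0, 0.004, 0, 0, 0, 0.7], [0, 0.004, 0, 0, 0, 0.7], [0, 0.004, 0, 0, 0, 0.7], [0, 0.004, 0, 0, 0, 0.7], [0, 0.004, 0, 0, 0, 0.7], [0, 0.004, 0, 0, 0, 0.7], [0, 0.004, 0, 0, 0, 0.7], [0, 0.004, 0, 0, 0, 0.7], [0, 0.004, 0, 0, 0, 0.7], [0, 0.004, 0, 0, 0, 0.7], [0, 0.004, 0, 0, 0, 0.7], [0, 0, 0, 0, 0, 0]]]}}

```text
clock: 15.58
position: [0.4759, -0.065, 0.1243]
ee_rot: [0.466, 0.885, -0.0, 0.0]
ft_force: [-4.9, -2.5, 10.4]
grip_width: 0.133
grasp_force: 60.5
```

```bash
python3 -c "
from h import *
o=get_obs();print({k:np.round(o[k],4) for k in('position','ee_rot','ft_force','torque','joint_pos','grip_width')})
print('yaw turned',.208+np.pi-Ro.from_quat(o['ee_rot']).as_matrix()[:2,0]@[0,0]-np.arctan2(*Ro.from_quat(o['ee_rot']).as_matrix()[[1,0],0])%(2*np.pi))"
```

```text
{'position': array([ 0.4759, -0.065 ,  0.1243]), 'ee_rot': array([ 4.661e-01,  8.847e-01, -1.000e-04,  1.000e-04]), 'ft_force': array([-4.8857, -2.4796, 10.4081]), 'torque': array([-0.5291,  1.2029,  0.0487]), 'joint_pos': array([ 0.6298,  0.1589, -0.628 ,  1.9363,  0.106 ,  1.0785,  0.5587]), 'grip_width': np.float64(0.1327)}
yaw turned 1.1777301095492554
```

Request:
{"name": "carry_out", "arguments": {"commands": [[[0, 0.004, 0, 0, 0, 0.6], [0, 0.004, 0, 0, 0, 0.6], [0, 0.004, 0, 0, 0, 0.5], [0, 0.002, 0, 0, 0, 0.4], [0, 0, 0, 0, 0, 0], [0, 0, 0, 0, 0, 0]]]}}

```text
clock: 16.08
position: [0.4763, -0.0649, 0.1243]
ee_rot: [0.559, 0.829, -0.0, 0.0]
ft_force: [-4.4, -2.9, 10.6]
grip_width: 0.131
grasp_force: 60.5
```

```bash
cat >> h.py <<'E'
def st():
    o=get_obs();m=Ro.from_quat(o["ee_rot"]).as_matrix();print(o["position"].round(4),"turned",round(.208+np.pi-np.arctan2(m[1,0],m[0,0])%(2*np.pi),3),"F",o["ft_force"].round(1),"M",o["torque"].round(3),"w",round(o["grip_width"],3))
E
python3 -c "
from h import *
st()"
```

```text
[ 0.4763 -0.0649  0.1243] turned 1.393 F [-4.4 -2.9 10.6] M [-0.554  1.336  0.055] w 0.131
```

Request:
{"name": "carry_out", "arguments": {"commands": [[[0, 0.002, 0, 0, 0, 0.4], [0, 0.002, 0, 0, 0, 0.4], [0, 0, 0, 0, 0, 0], [0, 0, 0, 0, 0, 0]]]}}

```text
clock: 16.42
position: [0.4765, -0.0648, 0.1243]
ee_rot: [0.593, 0.805, -0.0, 0.0]
ft_force: [-4.7, -2.7, 9.8]
grip_width: 0.13
grasp_force: 60.5
```

```bash
python3 -c "
from h import *
st()"
```

```text
[ 0.4765 -0.0648  0.1243] turned 1.477 F [-4.7 -2.7  9.8] M [-0.586  1.325  0.031] w 0.13
```

```bash
python3 - <<'E'
from h import *
M=[];S=[]
for i in range(4): im=camera('side');M.append(get_obs()['torque'])
print(np.array(M).round(3))
a=cv2.imread('pics/side6.png')[:,:,::-1]
for nm,X in(("white",(268+405/7.5,215+360/7.5)),("green",(268+503/7.5,215+442/7.5))):
    u,v=map(int,X);print(nm,a[v-2:v+3,u-2:u+3].mean((0,1)),im[v-2:v+3,u-2:u+3].mean((0,1)))
st()
E
```

```text
[[-0.572  1.31   0.03 ]
 [-0.571  1.291  0.005]
 [-0.547  1.395  0.042]
 [-0.612  1.229  0.046]]
white [212.16 217.08 209.72] [211.76 216.6  209.2 ]
green [ 42.   165.56  77.12] [ 41.64 165.44  76.96]
[ 0.4765 -0.0648  0.1243] turned 1.477 F [-4.5 -2.9 10.4] M [-0.612  1.229  0.046] w 0.131
```

Request:
{"name": "carry_out", "arguments": {"commands": [[[0, 0.002, 0, 0, 0, 0.4], [0, 0.002, 0, 0, 0, 0.4], [0, 0, 0, 0, 0, 0], [0, 0, 0, 0, 0, 0]]]}}

```text
clock: 16.95
position: [0.4769, -0.0647, 0.1243]
ee_rot: [0.626, 0.78, 0.0, 0.0]
ft_force: [-1.6, -2.6, 8.5]
grip_width: 0.132
grasp_force: 60.2
```

```bash
python3 - <<'E'
from h import *
M=[]
for i in range(5): im=camera('side');M.append(get_obs()['torque'])
print(np.array(M).mean(0).round(3));st()
cv2.imwrite('pics/side7.png',im[:,:,::-1])
a=cv2.imread('pics/side6.png')[:,:,::-1]
for n,q in(("before",a),("now",im)):
    for b in blobs(q,(0,150,80),(8,255,255),(290,225,325,275),4): print(n,b[0].round(1),b[1],[np.round(z,1) for z in b[2]])
    for b in blobs(q,(0,0,190),(180,60,255),(290,230,325,270),2): print(n,'white',b[0].round(1),b[1])
P=np.array([.4768,-.067,.138])
for th in(0,1.2,1.4,1.56):
    k=np.array([np.cos(.208-th),np.sin(.208-th),0])
    print(th,[proj('side',P+k*r+[0,0,.02]).round(1) for r in(-.023,.023)])
E
```

```text
[-0.512  0.944  0.323]
[ 0.4769 -0.0647  0.1243] turned 1.56 F [-3.1 -2.2  8.6] M [-0.511  0.949  0.312] w 0.13
before [301.5 246.8] 84 [array([302. , 246.5]), array([ 6., 15.]), np.float64(0.0)]
before [314.4 244.6] 16 [array([314.5, 245. ]), array([8., 1.]), np.float64(90.0)]
before white [311.8 265. ] 20
before white [321.4 262.7] 37
before white [301.5 267.7] 34
now [308.7 262.2] 6 [array([308.6, 262.3]), array([2.2, 1.8]), np.float64(26.6)]
now [311.1 270. ] 54 [array([311. , 269.5]), array([9., 6.]), np.float64(90.0)]
now white [323.5 257. ] 2
now white [321.5 262.7] 36
now white [311.5 264.2] 10
now white [297.6 268.4] 9
now white [316.  266.5] 2
now white [315.5 269. ] 2
0 [array([299.6, 265.4]), array([314.6, 258.7])]
1.2 [array([299.5, 259.3]), array([314.9, 264.8])]
1.4 [array([300.7, 258.4]), array([313.7, 265.7])]
1.56 [array([301.8, 257.8]), array([312.6, 266.3])]
```

Moment jumped to 0.32 N m, so the key is at its stop. I'll turn it back home.

Request:
{"name": "carry_out", "arguments": {"commands": [[[0, -0.0043, 0, 0, 0, -0.745], [0, -0.0043, 0, 0, 0, -0.745], [0, -0.0043, 0, 0, 0, -0.745], [0, -0.0043, 0, 0, 0, -0.745], [0, -0.0043, 0, 0, 0, -0.745], [0, -0.0043, 0, 0, 0, -0.745], [0, -0.0043, 0, 0, 0, -0.745], [0, -0.0043, 0, 0, 0, -0.745], [0, -0.0043, 0, 0, 0, -0.745], [0, -0.0043, 0, 0, 0, -0.745], [0, -0.0043, 0, 0, 0, -0.745], [0, -0.0043, 0, 0, 0, -0.745], [0, -0.0043, 0, 0, 0, -0.745], [0, -0.0043, 0, 0, 0, -0.745], [0, -0.0043, 0, 0, 0, -0.745], [0, -0.0043, 0, 0, 0, -0.745], [0, -0.0043, 0, 0, 0, -0.745], [0, -0.0043, 0, 0, 0, -0.745], [0, -0.0043, 0, 0, 0, -0.745], [0, -0.0043, 0, 0, 0, -0.745]]]}}

```text
clock: 18.87
position: [0.4751, -0.0677, 0.1243]
ee_rot: [-0.105, 0.994, -0.0, 0.0]
ft_force: [-2.3, -4.4, 7.5]
grip_width: 0.132
grasp_force: 60.3
```

Request:
{"name": "carry_out", "arguments": {"commands": [[[0, 0, 0, 0, 0, 0], [0, 0, 0, 0, 0, 0]]]}}

```text
clock: 19.03
position: [0.4751, -0.0677, 0.1243]
ee_rot: [-0.104, 0.995, -0.0, 0.0]
ft_force: [-3.3, -3.7, 8.7]
grip_width: 0.127
grasp_force: 60.4
```

```bash
python3 -c "
from h import *
st()
for i in range(4): camera('side');print(get_obs()['torque'].round(3))
plan([.475,-.0677,.1243],.208+np.pi)"
```

```text
[ 0.4751 -0.0677  0.1243] turned 0.0 F [-3.3 -3.7  8.7] M [-0.931  0.898  0.041] w 0.127
[-0.842  0.825  0.036]
[-0.947  0.87   0.02 ]
[-0.953  0.887  0.033]
[-0.846  0.893  0.044]
pos [ 0.4751 -0.0677  0.1243] shift u [0.002 0.001 0.   ] turn u [-0.009  0.005 -0.007] F [-2.8 -4.   9.1]
```

Request:
{"name": "carry_out", "arguments": {"commands": [[[0, 0, -0.1, 0, 0, 0], [0, 0, -0.1, 0, 0, 0], [0, 0, -0.1, 0, 0, 0], [0, 0, -0.1, 0, 0, 0], [0, 0, 0, 0, 0, 0]]]}}

```text
clock: 19.65
position: [0.4751, -0.0675, 0.1406]
ee_rot: [-0.104, 0.995, -0.0, 0.0]
ft_force: [-1.0, -5.1, 1.9]
grip_width: 0.132
grasp_force: 59.1
```

Request:
{"name": "carry_out", "arguments": {"commands": [[[0, 0, -0.15, 0, 0, 0], [0, 0, -0.2, 0, 0, 0], [0, 0, -0.3, 0, 0, 0], [0, 0, -0.3, 0, 0, 0], [0, 0, -0.3, 0, 0, 0], [0, 0, -0.4, 0, 0, 0], [0, 0, -0.3, 0, 0, 0], [0, 0, 0, 0, 0, 0], [0, 0, 0, 0, 0, 0]]]}}

```text
clock: 20.4
position: [0.4751, -0.0672, 0.2184]
ee_rot: [-0.104, 0.995, -0.0, 0.001]
ft_force: [-0.1, 0.5, -1.2]
grip_width: 0.131
grasp_force: 59.0
```

```bash
python3 - <<'E'
from h import *
plan([.5235,-.3257,.2186],.055+np.pi)
o=get_obs();P=o["position"];s=camera("side");cv2.imwrite("pics/side8.png",s[:,:,::-1])
tx=np.array([np.cos(np.pi+.208),np.sin(np.pi+.208),0]);q=proj("side",P-.0024*tx-[0,0,.0624]);print("pred tip",q)
u0,v0=int(q[0])-15,int(q[1])-18
c=cv2.resize(s[v0:v0+24,u0:u0+30],None,fx=8,fy=8,interpolation=cv2.INTER_CUBIC)
h=cv2.cvtColor(c,cv2.COLOR_RGB2HSV);m=(h[:,:,1]<60)&(h[:,:,2]>100)
for v in range(v0+1,v0+23,2):
    x=np.where(m[int((v-v0+.5)*8)])[0]
    if len(x): print(v,((x[[0,-1]]+.5)/8-.5+u0).round(1))
E
```

```text
pos [ 0.4751 -0.0672  0.2184] shift u [ 0.149 -6.572 -0.   ] turn u [-0.006  0.013  1.457] F [-0.1  0.5 -1.2]
pred tip [307.39263343 262.54832806]
245 [305.8 312.2]
247 [302.1 311.9]
249 [304.3 312.4]
251 [305.3 311.3]
253 [305.4 311.6]
255 [305.4 312.1]
257 [305.3 321.4]
259 [305.6 321.4]
261 [306.2 321.4]
263 [306.8 321.4]
265 [302.2 321.4]
```

Request:
{"name": "carry_out", "arguments": {"commands": [[[0, 0, 0, 0, 0, 0.73], [0, 0, 0, 0, 0, 0.73], [-0.085, -0.4, 0, 0, 0, 0], [-0.085, -0.7, 0, 0, 0, 0], [-0.085, -0.75, 0, 0, 0, 0], [-0.085, -0.75, 0, 0, 0, 0], [-0.085, -0.75, 0, 0, 0, 0], [-0.085, -0.75, 0, 0, 0, 0], [-0.085, -0.75, 0, 0, 0, 0], [-0.085, -0.7, 0, 0, 0, 0], [-0.085, -0.57, 0, 0, 0, 0], [-0.085, -0.4, 0, 0, 0, 0], [0, 0, 0, 0, 0, 0], [0, 0, 0, 0, 0, 0], [0, 0, 0, 0, 0, 0]]]}}

```text
clock: 21.7
position: [0.5228, -0.325, 0.2169]
ee_rot: [-0.028, 1.0, 0.001, -0.0]
ft_force: [0.3, 0.2, -1.6]
grip_width: 0.133
grasp_force: 59.0
```

```bash
python3 -c "
from h import *
plan([.5234,-.3257,.0764],.055+np.pi)"
```

```text
pos [ 0.5228 -0.325   0.2169] shift u [-0.017 -0.022  3.513] turn u [ 0.012 -0.008  0.008] F [ 0.3  0.2 -1.6]
```

Request:
{"name": "carry_out", "arguments": {"commands": [[[-0.015, -0.018, 0.3, 0, 0, 0], [0, 0, 0.5, 0, 0, 0], [0, 0, 0.5, 0, 0, 0], [0, 0, 0.5, 0, 0, 0], [0, 0, 0.3, 0, 0, 0], [0, 0, 0.1, 0, 0, 0], [0, 0, 0.15, 0, 0, 0], [0, 0, 0.15, 0, 0, 0], [0, 0, 0, 0, 0, 0], [0, 0, 0, 0, 0, 0]]]}}

```text
clock: 22.53
position: [0.5238, -0.3267, 0.1181]
ee_rot: [-0.027, 1.0, -0.0, 0.0]
ft_force: [0.1, 0.2, -0.8]
grip_width: 0.129
grasp_force: 59.0
```

Request:
{"name": "carry_out", "arguments": {"commands": [[[0.005, 0.02, 0.1, 0, 0, 0], [0, 0, 0.15, 0, 0, 0], [0, 0, 0.15, 0, 0, 0], [0, 0, 0.15, 0, 0, 0], [0, 0, 0.15, 0, 0, 0], [0, 0, 0.15, 0, 0, 0], [0, 0, 0.1, 0, 0, 0], [0, 0, 0.07, 0, 0, 0], [0, 0, 0, 0, 0, 0], [0, 0, 0, 0, 0, 0]]]}}

```text
clock: 23.37
position: [0.5235, -0.3258, 0.0769]
ee_rot: [-0.027, 1.0, -0.0, 0.0]
ft_force: [0.3, -1.0, -1.3]
grip_width: 0.136
grasp_force: 59.0
```

Request:
{"name": "carry_out", "arguments": {"commands": [[[0, 0, 0.02, 0, 0, 0], [0, 0, 0.02, 0, 0, 0], [0, 0, 0, 0, 0, 0]]]}}

```text
clock: 23.62
position: [0.5236, -0.326, 0.0764]
ee_rot: [-0.027, 1.0, -0.0, 0.0]
ft_force: [-2.9, 1.1, 8.2]
grip_width: 0.126
grasp_force: 60.4
```

Seated with light contact. I'll release gently and lift.

Request:
{"name": "carry_out", "arguments": {"commands": [[[0, 0, -0.01, 0, 0, 0], [0, 0, 0, 0, 0, 0], [0, 0, 0, 0, 0, 0], [0, 0, 0, 0, 0, 0], [0, 0, 0, 0, 0, 0]]], "hand": -0.2}}

```text
clock: 24.03
position: [0.5233, -0.3258, 0.0756]
ee_rot: [-0.027, 1.0, 0.0, -0.0]
ft_force: [0.0, 0.1, 0.2]
grip_width: 0.6
grasp_force: 0.0
```

Request:
{"name": "carry_out", "arguments": {"commands": [[[0, 0, -0.2, 0, 0, 0], [0, 0, -0.4, 0, 0, 0], [0, 0, -0.7, 0, 0, 0], [0, 0, -0.8, 0, 0, 0], [0, 0, -0.8, 0, 0, 0], [0, -0.7, -0.4, 0, 0, 0], [0, -0.8, 0, 0, 0, 0], [0, -0.8, 0, 0, 0, 0], [0, -0.8, 0, 0, 0, 0], [0, -0.6, 0, 0, 0, 0], [0, 0, 0, 0, 0, 0], [0, 0, 0, 0, 0, 0]]]}}

```text
clock: 25.03
position: [0.5308, -0.4749, 0.2075]
ee_rot: [-0.026, 1.0, 0.0, -0.0]
ft_force: [0.3, 0.8, 0.4]
grip_width: 0.601
grasp_force: 0.0
```

```bash
python3 - <<'E'
from h import *
T=camera("top");S=camera("side");cv2.imwrite("pics/topF.png",T[:,:,::-1]);cv2.imwrite("pics/sideF.png",S[:,:,::-1])
T0=cv2.imread("pics/top0.png")[:,:,::-1];S0=cv2.imread("pics/side0.png")[:,:,::-1]
for n,im,r in(("T0",T0,(400,215,426,285)),("T",T,(400,215,426,285)),("S0",S0,(335,315,415,375)),("S",S,(335,315,415,375))):
    for c,lo,hi in(("red",(0,150,80),(8,255,255)),("blue",(100,120,80),(130,255,255)),("green",(40,120,50),(80,255,255)),("white",(0,0,170),(180,70,255))):
        print(n,c,[(b[0].round(1).tolist(),int(b[1])) for b in blobs(im,lo,hi,r,5)])
for n,im in(("T0",T0),("T",T)): print(n,"orange",[(b[0].round(1).tolist(),int(b[1])) for b in blobs(im,(5,150,80),(15,255,255),(190,220,215,275),8)],"estop",[(b[0].round(1).tolist(),int(b[1])) for b in blobs(im,(0,150,100),(6,255,255),(310,210,345,245))])
E
```

```text
T0 red [([413.9, 251.0], 74)]
T0 blue [([416.1, 269.5], 67)]
T0 green [([412.2, 232.9], 60)]
T0 white [([413.1, 225.4], 11), ([415.0, 244.0], 9), ([417.0, 263.0], 9)]
T red [([413.4, 251.1], 74)]
T blue [([416.1, 269.5], 67)]
T green [([412.1, 232.5], 56)]
T white [([413.2, 225.5], 10), ([414.5, 244.0], 6), ([417.0, 262.8], 10)]
S0 red [([373.3, 341.7], 262), ([340.2, 341.7], 106)]
S0 blue [([350.9, 350.9], 270)]
S0 green [([395.4, 333.2], 252)]
S0 white [([402.2, 324.3], 15), ([379.9, 332.4], 15), ([343.3, 335.6], 7), ([357.5, 341.2], 16)]
S red [([372.7, 341.5], 257), ([340.3, 341.7], 105)]
S blue [([350.9, 350.8], 267)]
S green [([394.1, 333.7], 215)]
S white [([348.8, 330.3], 6), ([379.5, 331.9], 16), ([343.7, 335.8], 10), ([357.6, 341.3], 17)]
T0 orange [([201.3, 248.0], 95)] estop [([323.5, 225.7], 129)]
T orange [([201.2, 248.2], 92)] estop [([323.5, 225.8], 131)]
```

```bash
python3 - <<'E'
from h import *
M=[]
for i in range(6): T=camera("side");M.append(get_obs()["torque"])
print(np.mean(M,0).round(3),np.std(M,0).round(3))
S0=cv2.imread("pics/side2.png")[:,:,::-1]
d=np.abs(T.astype(int)-S0).sum(2);ys,xs=np.where(d[225:300,270:350]>90);print(len(xs),(xs.min()+270,xs.max()+270,ys.min()+225,ys.max()+225) if len(xs) else "")
print([(b[0].round(1).tolist(),int(b[1]),T[int(b[0][1]),int(b[0][0])]) for b in blobs(T,(40,80,50),(85,255,255),(325,260,350,285))],[(b[0].round(1).tolist(),int(b[1]),S0[int(b[0][1]),int(b[0][0])]) for b in blobs(S0,(40,80,50),(85,255,255),(325,260,350,285))])
E
```

```text
[ 0.009 -0.021 -0.017] [0.032 0.018 0.027]
782 (np.int64(270), np.int64(349), np.int64(263), np.int64(299))
[([334.7, 273.2], 45, array([ 41, 132,  66], dtype=uint8))] [([334.8, 273.3], 44, array([ 47, 155,  78], dtype=uint8))]
```

The red key stands in its slot as before. Blue, green and the E-stop are unmoved, the flap is shut, and the arm is clear. Handing in.

```bash
python3 -c "
from workcell import *
print(hand_in())"
```

```text
the job is handed in; nothing more can be done
None
```

I handed the job in at about 25 s: the cake is in the crusher with the flap shut, and the red key went to a hard stop (0.32 N m), came back home and stands upright in its slot again. No start lamp or other sign confirmed the crusher was running, and the stop came at about 1.5 rad rather than the expected 1.3–1.4.

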